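# Give the tubes a short spin in the microcentrifuge

### The job

The tubes are loaded in the small centrifuge; give them a short spin, working with the fingertips only and lifting nothing. First push the open lid down until its catch snaps and it stays shut, then switch the power on by pressing down the raised left wing of the rocker switch, then press the wide oblong short-spin key at the right end of the panel fully in and keep it held down: the program finishes while still holding that key. Do not press the small round timer key beside it, and leave the jars, beaker and other loose things around the centrifuge where they stand.

Things in the scene. Friction and masses are not known exactly. Their poses are not given: they have to be found in the camera images.
- centrifuge: White centrifuge, 262 x 216 mm, fixed. Origin on the worktop under its middle; x to its back, y to its left, z up. Front 85 mm: control panel sloping up to the back by 0.21 rad. On it at x = -95 mm, panel height 94 mm: rocker (y +58), display (+8), timer key (-25), short-spin key (-66). Behind x = -50 mm the body is 112 mm high, under the lid. Grey button in the front face: lid release, not used.
- lid (a joint): Opening angle of the lid, rad: 0 pressed right down, about 0.01 held by its catch, 0.36 to 0.58 at the start. A friction hinge holds it where it is left, but below about 0.3 rad a spring lifts it again unless the catch has snapped. Closing takes about 3 N at the front edge, and about 7 N over the last 9 mm, where a hook under the lid pushes the catch aside.
- lid_hinge (a point): Point on the lid's hinge axis, 104 mm behind the centrifuge's origin and 122 mm up. The point turns with the lid; the axis is its y axis. At lid angle 0 its axes are those of the centrifuge.
- lid_press (a point): Point on the lid's upper face, on its middle line, 14 mm behind its front edge: the place to push. It moves on a circle about lid_hinge; in the frame of lid_hinge it lies at x = -142, y = 0, z = +8 mm. Its z axis points out of the lid's upper face. The lid is 188 mm wide and 156 mm from hinge to front edge (a grey lip reaches 8 mm further), flat near the front edge.
- rocker (a joint): Tilt of the power rocker, rad: 0 = off (its left wing stands up, its right wing lies level with the panel), 0.36 = on (left wing level with the panel). It snaps over at the middle and stays on either side; about 2 N at the end of the wing snaps it.
- rocker_wing (a point): Point on top of the rocker's left wing (raised at the start), on its middle line, 16 mm from the pivot and 4 mm from the wing's end. The black rocker is 40 mm long (along the centrifuge's y), 20 mm wide, pivoted at its middle. While off the point is 12 mm above the panel; it goes down about 6 mm when switched on. The point tilts with the rocker; its z is the panel's normal while off.
- spin_key (a joint): Travel of the short-spin key, m: 0 = out, 0.004 = fully in. It springs back when let go; 2 N starts it and 5 N holds it fully in.
- spin_key_top (a point): Centre of the top of the oblong grey short-spin key, 32 mm wide (centrifuge's y) and 24 mm deep, standing 10 mm above the panel at rest. Its z axis is the panel's normal; the key moves against it.
- timer_key (a joint): Travel of the round timer key, m: 0 = out. Not to be pressed.
- timer_key_top (a point): Centre of the top of the round grey timer key, 18 mm across, standing 7 mm above the panel, 41 mm to the left of the short-spin key.
- beaker: Clear beaker, 52 mm across, 70 mm high, loose, to the right of the centrifuge; origin under its centre. Leave it.
- jar_a: Jar with a black lid, 44 mm across, 35 mm high, loose; origin under its centre. Leave it.
- jar_c: Second jar with a black lid, 44 mm across, 35 mm high, loose; origin under its centre. Leave it.
- label_roll: Small roll of labels lying flat, 68 mm across, 29 mm high, loose, left of the centrifuge near the front edge; origin under its centre. Leave it.
- jar_b: Low white jar, 43 mm across, 29 mm high, loose; origin under its centre. Leave it.
- jar_lid_free: White jar lid lying open side up, 44 mm across, 15 mm high, loose; origin under its centre. Leave it.

How it is judged:
By the outcome, as a careful person would: the job done as asked, in the order asked, and still so for the second after the job is handed in, while the arm keeps its last pose, push and grip.
It also fails if it takes over 45 s, if anything falls off the work surface, if the arm or the gripper's body presses on something with over 40 N, if the wrist force passes 120 N, or if a joint passes its speed limit or range.

### The arm

A 6-joint arm with a two-finger parallel gripper is mounted at the origin on a cart in front of the work surface, level with it; the furniture and walls round the work are solid. World frame = base frame: x ahead of the robot, y to its left, z up, the work surface at z = 0. Lengths are in m, angles in rad, forces in N, time in s.
With the tool pointing down it reaches from about 0.35 to 0.85 m from the base axis. Payload 8.1 kg.
Tool frame: the origin (TCP) lies at the centre of the arm's flange, where the gripper is bolted on; the fingertips stand 186 mm ahead of it and the grasp point (between the pads) lies 167 mm ahead of it; z points along the fingers, y is the line along which they close (so a half turn about z gives the same grasp; the last joint's range is limited). The gripper opens to 93 mm and grips with 3 to 60 N. Pads are 15 mm wide; open, the fingers measure 128 mm over their backs; the gripper's body (75 mm by 188 mm) begins 65 mm behind the grasp point.
Start: joints at [-1.289, 0.13, 1.488, -0, 1.523, -0.085], TCP at [0.215, -0.56, 0.405] pointing down, gripper open.
Joint ranges: [-2.96, 2.96], [-0.89, 2.26], [0.02, 2.5], [-1.34, 4.48], [0, 2.73], [-2.66, 2.66]. Speed limits (rad/s): [2.39, 2.39, 2.79, 3.14, 3.14, 3.14].

### API

Orientations are given as a rotation vector (axis times angle).
In Python, from plant import robot gives the robot as it stands.
- The arm moves only by the tool apply_moves, never from a script. Its argument "series" is a list of rows, each a list of 2 entries, a list of its own where there are three numbers: the shift along the tool's x, y, z in mm, then the turn, a rotation vector about the tool's x, y, z in rad. A call has 1 to 12 rows; each row shifts and turns the commanded pose from where the row before left it, along the tool's axes as they then stand; what a row does not reach is not made up. A row lasts 1/12 s, in which the tool goes at most 41.7 mm and 7.16 degrees, less where a joint would pass 70% of its speed; a pose out of reach is approached as far as the arm can. A call is refused whole if a number of a shift passes 41.7 or a number of a turn 0.125, either way. A call with a gripper value outside its range is refused whole. "claw" is the opening, from 0 (shut) to 1 (fully open), set as the call begins (left out, the last holds). The fingers move at their own pace and stop on an object; "newtons" is the grip in N (left out, the last holds). Time passes only in rows, so rows that do not move let the fingers close. It gives the time, the measured TCP pose, the force, the opening and the grip force at its end, in the units of the state.
- robot.read_state(): the state, without advancing time (a new reading comes with each control period).
- robot.read_camera(name): name is "scene" or "top"; returns (picture, depth): 480x640x3 uint8, blue, green, red; 480x640 float32, m along the optical axis (not along the pixel's ray), 0 where there is no reading.
- robot.calibration(name): a dict with "fx", "fy", "cx", "cy" (pixels), "extrinsics" (4x4, takes a point from world to camera coordinates). Camera axes: x right, y down, z forward; pixel columns grow to the right and rows downward; lengths in m; the calibration is good to about 2 mm. A picture is of the moment at which its call begins. calibration takes no time and is no camera call.
- robot.close_job(): hands the job in; it is judged then, once.
The state is a dict: "t": time; "q": joint angles; "dq": joint speeds; "joint_torque": joint torques, N m; "tool_pos": TCP position; "orientation": TCP orientation; "force": force on the tool from outside, world axes, zero at the start; "wrist_torque": the same for the moment, N m; "opening": finger opening in m; "gripper_force": force on a finger pad.
Only numpy, scipy, OpenCV 4.12 (cv2) and the standard library are available. Lean on these libraries where they do the work, as an engineer would, in place of code of your own. Each camera call takes 0.05 s, during which the arm holds its last target. There are 200 camera calls.

## Working session

There is one attempt and no reset: what is moved stays moved. The work goes in short steps, Python scripts to look and compute and a tool call to move; the robot and the scene stay as the last step left them, time stands still between calls to the robot, and variables do not carry over. Pictures are saved under pics/ and viewed, at most 10 in all, crops included, and the job is handed in when it is done.

Besides the shell and the picture viewer there is one more tool, called after ">>>" by a JSON object that holds its "method" and its "body", one argument or row to a line. apply_moves: Moves the arm, as the interface text tells. Its arguments: {"type":"object","properties":{"series":{"type":"array"},"claw":{"type":"number"},"newtons":{"type":"number"}},"required":["series"]}

```bash
mkdir -p pics; ls; cat > h.py <<'E'
import numpy as np,cv2
from plant import robot
from scipy.spatial.transform import Rotation as R
def snap(n,f=None):
    p,d=robot.read_camera(n); cv2.imwrite(f'pics/{f or n}.png',p); np.save(f'pics/{f or n}.npy',d); return p,d
def world(n,u,v,z):
    c=robot.calibration(n); z=np.asarray(z,float)
    P=np.stack([(np.asarray(u)-c['cx'])/c['fx']*z,(np.asarray(v)-c['cy'])/c['fy']*z,z],-1)
    E=np.array(c['extrinsics']); return (P-E[:3,3])@E[:3,:3]
def proj(n,P):
    c=robot.calibration(n);E=np.array(c['extrinsics']);q=np.asarray(P)@E[:3,:3].T+E[:3,3]
    return np.stack([q[...,0]/q[...,2]*c['fx']+c['cx'],q[...,1]/q[...,2]*c['fy']+c['cy']],-1)
E
python3 - <<'E'
from h import *
for n in('scene','top'):
    snap(n);c=robot.calibration(n);E=np.array(c['extrinsics']);print(n,c['fx'],-E[:3,:3].T@E[:3,3],E[:3,:3].round(2).tolist())
s=robot.read_state();print(s['t'],s['tool_pos'],s['orientation'],s['force'])
E
```

```text
pics
scene 533.608020276038 [-0.1122706  -0.76845251  0.70202494] [[0.72, -0.7, -0.0], [-0.42, -0.43, -0.8], [0.55, 0.57, -0.6]]
top 542.338218368577 [ 0.29990097 -0.22336791  0.95084336] [[-0.02, -1.0, -0.01], [-0.99, 0.02, -0.16], [0.16, 0.01, -0.99]]
0.1 [ 0.21513316 -0.55987125  0.40379674] [-3.08726490e+00 -5.72639993e-01  2.64807149e-04] [-0.47750044 -0.03286234  0.23075056]
```

View pics/scene.png

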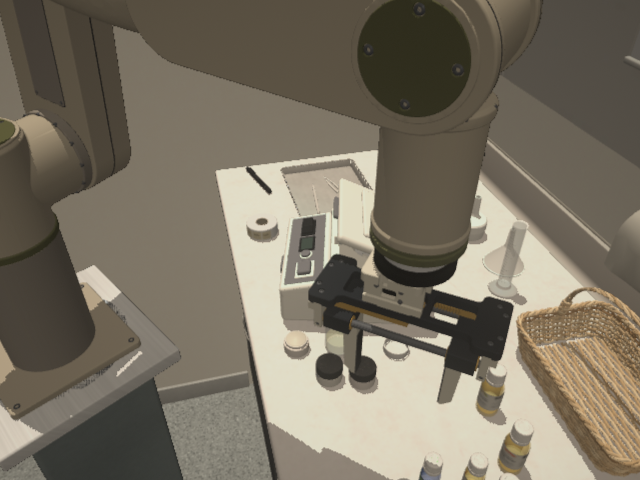

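View pics/top.png

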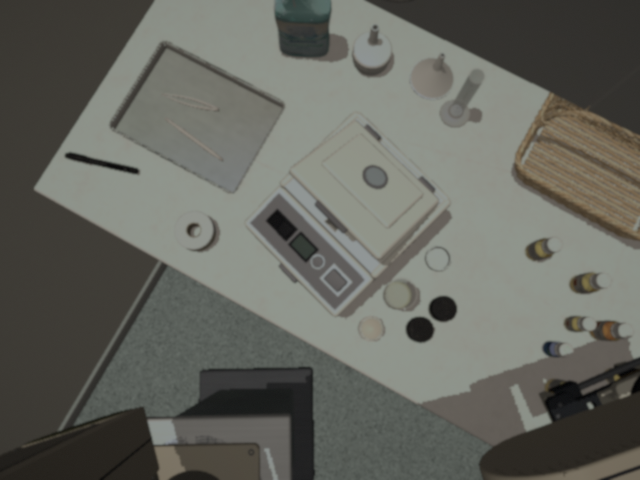

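The top view shows the centrifuge unobstructed: rocker near (281,223), display (303,246), timer key (318,262), spin key (337,280), lid press area near (333,222) by the front edge. Next I'll measure these.

```bash
python3 - <<'E'
from h import *
p=cv2.imread('pics/top.png');d=np.load('pics/top.npy')
c=p[170:330,230:390]; cv2.imwrite('pics/crop.png',cv2.resize(c,(640,640),interpolation=cv2.INTER_CUBIC)[:600])
v,u=np.mgrid[0:480,0:640];W=world('top',u,v,d)
for n,(a,b) in dict(rock=(281,223),disp=(303,246),timer=(318,262),spin=(337,280),lid=(335,215),lidmid=(375,177),table=(250,300-40)).items(): print(n,W[b,a].round(4),p[b,a])
# dark panel region
roi=np.zeros((480,640),np.uint8);roi[185:320,240:380]=1
h=W[...,2]
m=((h>.07)&(h<.115)&(p.max(2)<135)&(roi>0)).astype(np.uint8)
m=cv2.morphologyEx(m,cv2.MORPH_CLOSE,np.ones((9,9)))
n,l,s,_=cv2.connectedComponentsWithStats(m);k=1+s[1:,4].argmax();print(s[k])
r=cv2.minAreaRect(np.argwhere(l==k)[:,::-1].astype(np.float32));print(r)
# plane fit of panel
M=(l==k);P=W[M];A=np.c_[P[:,:2],np.ones(len(P))]
w=np.ones(len(P),bool)
for _ in range(6):
    x=np.linalg.lstsq(A[w],P[w,2],rcond=None)[0];e=P[:,2]-A@x;w=abs(e)<.003
print('plane',x,w.sum(),'slope',np.hypot(*x[:2]),'dir',np.arctan2(x[1],x[0]))
# lid plane
q=np.zeros((480,640),np.uint8);cv2.fillPoly(q,[np.array([[335,155],[415,200],[385,245],[305,180]])],1)
P=W[(q>0)&(d>0)];A=np.c_[P[:,:2],np.ones(len(P))];w=np.ones(len(P),bool)
for _ in range(6):
    x=np.linalg.lstsq(A[w],P[w,2],rcond=None)[0];e=P[:,2]-A@x;w=abs(e)<.004
print('lid',x,w.sum(),len(P),'ang',np.arctan(np.hypot(*x[:2])),'dir',np.arctan2(-x[1],-x[0]))
E
```

```text
rock [ 0.4636 -0.1574  0.1033] [19 17 18]
disp [ 0.4268 -0.1914  0.0959] [54 60 54]
timer [ 0.3999 -0.2148  0.1021] [89 91 94]
spin [ 0.3705 -0.2439  0.1064] [91 93 95]
lid [ 0.4571 -0.2416  0.1877] [123 132 132]
lidmid [ 0.5184 -0.3035  0.1639] [109 111 106]
table [ 0.4186 -0.0934 -0.0021] [141 150 144]
[ 247  185  133  132 7814]
((312.7500305175781, 246.75), (133.64317321777344, 69.29645538330078), 45.0)
plane [ 0.07979208 -0.10931861  0.04161742] 4178 slope 0.1353415479209727 dir -0.9402812363594097
lid [-0.2014111   0.23631743  0.33829367] 4282 4543 ang 0.30106486605269894 dir -0.8649740185386566
```

View pics/crop.png

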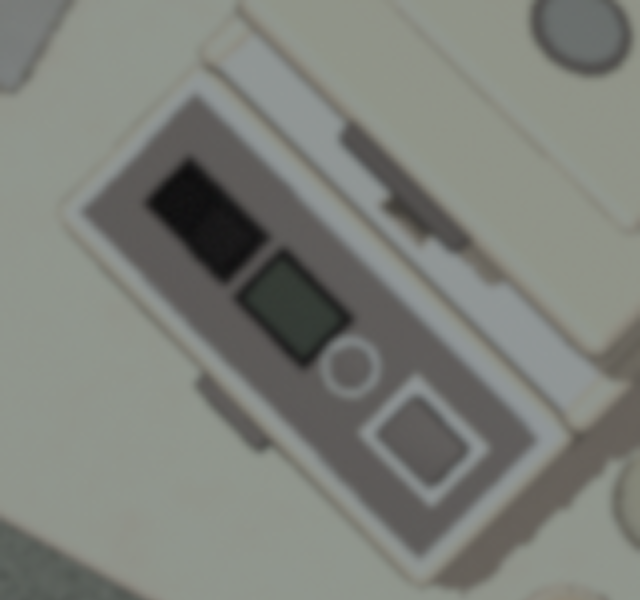

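```bash
cat >> h.py <<'E'
def ray(n,u,v,z):
    a=world(n,u,v,1.);E=np.array(robot.calibration(n)['extrinsics']);o=-E[:3,:3].T@E[:3,3]
    return o+(a-o)*(z-o[2])/(a[2]-o[2])
E
python3 - <<'E'
from h import *
px=np.array([(425,440),(350,367),(295,308)])/4+[230,170]-.4
L=np.array([(-.0971,-.066,.1038),(-.0965,-.025,.1008),(-.095,.008,.095)])
cor=np.array([(66,210),(428,583),(205,70),(570,436)])/4+[230,170]-.4   # body panel corners, for check
W=np.array([ray('top',*a,z) for a,z in zip(px,L[:,2])]);print(W)
A=L[:,:2]-L[:,:2].mean(0);B=W[:,:2]-W[:,:2].mean(0)
yaw=np.arctan2((A[:,0]*B[:,1]-A[:,1]*B[:,0]).sum(),(A*B).sum())
Rz=R.from_euler('z',yaw).as_matrix();t=(W-L@Rz.T).mean(0);print('yaw',yaw,'t',t);print('resid',(W-L@Rz.T-t)*1e3)
for a,z in zip(cor,(.085,.085,.1035,.1035)): print('corner',((ray('top',*a,z)-t)@Rz*1e3).round(1))
a=np.array((206,220))/4+[230,170]-.4;print('rock',((ray('top',*a,.1)-t)@Rz*1e3).round(1))
d=np.load('pics/top.npy');v,u=np.mgrid[0:480,0:640];Wd=world('top',u,v,d);Ld=(Wd-t)@Rz*1e3
m=(abs(Ld[...,1])<70)&(Ld[...,2]>118)&(abs(Ld[...,0])<150)
for x in range(-80,110,10):
    k=m&(abs(Ld[...,0]-x)<5)
    if k.any(): print(x,k.sum(),np.median(Ld[...,2][k]).round(1))
P=Ld[m];A=np.c_[P[:,0],np.ones(len(P))];k=P[:,0]<0;x=np.linalg.lstsq(A[k],P[k,2],rcond=None)[0];print(np.arctan(-x[0]),'front x',np.percentile(P[:,0],[0,.5,2]))
for x in(-125,-110,-95,-80,-65,-45):
    print('panel',x,np.median(Ld[...,2][(abs(Ld[...,0]-x)<3)&(abs(Ld[...,1])<95)&(Ld[...,2]<125)&(abs(Ld[...,1]+45)<2)]))
E
```

```text
[[ 0.37136821 -0.24214647  0.1038    ]
 [ 0.40111133 -0.2134388   0.1008    ]
 [ 0.42599348 -0.19195473  0.095     ]]
yaw -0.798898417857922 t [ 4.86415776e-01 -2.65485048e-01 -9.25185854e-18]
resid [[-2.58398382e-02 -2.07367585e-01  9.25185854e-15]
 [-8.13282271e-02  3.32901443e-01  9.25185854e-15]
 [ 1.07168065e-01 -1.25533858e-01 -1.85037171e-14]]
corner [-130.7  104.3   85. ]
corner [-135.3 -105.6   85. ]
corner [-52.1 100.8 103.5]
corner [ -56.2 -105.5  103.5]
rock [-94.9  57.7 100. ]
-50 123 186.5
-40 571 186.9
-30 628 188.0
-20 601 183.8
-10 589 179.6
0 630 175.8
10 591 177.0
20 565 172.9
30 546 168.7
40 541 164.7
50 518 160.4
60 515 155.9
70 530 151.3
80 537 146.9
90 451 142.0
100 1223 477.7
0.2653958860302289 front x [-48.96598448 -46.38467146 -39.92806717]
panel -125 89.53139755132426
panel -110 94.14991011503075
panel -95 96.94871774592157
panel -80 98.86425477724396
panel -65 101.2960872066211
panel -45 112.10669669997378
```

The crop shows the panel corners, the rocker at top left, the display, the round timer key and the framed spin key at crop (425,440). Heights agree with what was given, and the lid is at about 0.40 rad. Now a move planner.

```bash
cat >> h.py <<'E'
YAW=-.81
Rz=R.from_euler('z',YAW).as_matrix()
# key/timer mean measured, matched to local mean
T=np.array([.38624,-.22779,0])-Rz@np.array([-.0968,-.0455,0])
def plan(loc,tilt=0.):
    """loc: tip target in centrifuge frame (mm). tilt: lean of the tool towards the front. prints shift (mm) & turn in tool axes"""
    s=robot.read_state();Rc=R.from_rotvec(s['orientation']).as_matrix();p=np.array(s['tool_pos'])
    n=np.array([-np.sin(tilt),0,np.cos(tilt)]);z=-n;x=np.array([0,1.,0]);y=np.cross(z,x)
    Rt=Rz@np.stack([x,y,z],1);tip=T+Rz@(np.array(loc)/1e3);tgt=tip-.186*Rt[:,2]
    tipn=(p+.186*Rc[:,2]-T)@Rz*1e3
    print('t',s['t'],'tip now',tipn.round(1),'F loc',(Rz.T@s['force']).round(2),'open',s['opening'])
    print('turn',R.from_matrix(Rc.T@Rt).as_rotvec().round(3),'| shift before turn',(Rc.T@(tgt-p)*1e3).round(1),'| shift after turn',(Rt.T@(tgt-p)*1e3).round(1))
E
python3 -c "
from h import *
print(T);plan((-12,0,200))"
```

```text
[ 0.48593851 -0.26652882  0.        ]
t 0.1 tip now [  25.5 -398.3  217.8] F loc [-0.31 -0.37  0.23] open 0.09313567315709727
turn [-0.002 -0.    -0.394] | shift before turn [ 353.4 -187.8   18.2] | shift after turn [398.4 -37.7  17.8]
```

>>> {"method": "apply_moves", "body": {
  "series": [
    [[0, 0, -5], [0, 0, -0.1]],
    [[0, 0, -5], [0, 0, -0.1]],
    [[0, 0, 0], [0, 0, -0.1]],
    [[0, 0, 0], [0, 0, -0.094]],
    [[30, -4, 0], [0, 0, 0]],
    [[35, -4, 0], [0, 0, 0]],
    [[35, -4, 0], [0, 0, 0]],
    [[35, -4, 0], [0, 0, 0]],
    [[35, -4, 0], [0, 0, 0]],
    [[35, -4, 0], [0, 0, 0]],
    [[35, -4, 0], [0, 0, 0]],
    [[35, -4, 0], [0, 0, 0]]
  ],
  "claw": 0,
  "newtons": 10
}}

```text
t: 1.1
tool_pos: [0.393, -0.3457, 0.4143]
orientation: [-2.917, -1.166, 0.0]
force: [-0.7, -0.7, -0.2]
opening: 0.0178
gripper_force: 0.0
```

```bash
python3 -c "
from h import *
plan((-12,0,195))"
```

```text
t 1.1 tip now [  -6.9 -121.9  228.3] F loc [ 0.   -1.02 -0.18] open 0.017777637237206358
turn [-0.001 -0.    -0.   ] | shift before turn [121.9  -5.3  33.3] | shift after turn [121.9  -5.3  33.3]
```

>>> {"method": "apply_moves", "body": {
  "series": [
    [[35, -2, 0], [0, 0, 0]],
    [[35, -2, 0], [0, 0, 0]],
    [[30, -1, 5], [0, 0, 0]],
    [[21, 0, 10], [0, 0, 0]],
    [[0, 0, 8], [0, 0, 0]],
    [[0, 0, 0], [0, 0, 0]],
    [[0, 0, 0], [0, 0, 0]],
    [[0, 0, 0], [0, 0, 0]]
  ]
}}

```text
t: 1.77
tool_pos: [0.4759, -0.2611, 0.3919]
orientation: [2.918, 1.165, -0.001]
force: [0.4, -0.5, -0.3]
opening: 0.0005
gripper_force: 0.0
```

```bash
python3 - <<'E'
from h import *
plan((-12,0,190))
a,_=snap('top','t2');b,_=snap('scene','s2')
cv2.imwrite('pics/c2.png',np.hstack([cv2.resize(a[100:340,200:460],None,fx=1.5,fy=1.5),cv2.resize(b[140:380,240:500],None,fx=1.5,fy=1.5)]))
E
```

```text
t 1.7667 tip now [-10.9  -3.6 205.9] F loc [ 0.63 -0.02 -0.35] open 0.00048452951830743385
turn [-0.     0.    -0.001] | shift before turn [ 3.5 -1.1 15.9] | shift after turn [ 3.5 -1.1 15.9]
```

View pics/c2.png

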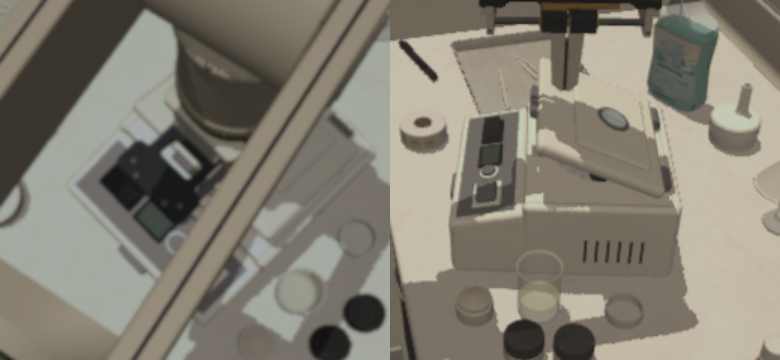

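The right half shows the closed fingers hovering over the lid near its front edge, about (567,88) in the crop, with nothing touched. Pressing down now.

>>> {"method": "apply_moves", "body": {
  "series": [
    [[3, 0, 8], [0, 0, 0]],
    [[0, 0, 6], [0, 0, 0]],
    [[0, -1, 5], [0, 0, 0]],
    [[0, -1, 5], [0, 0, 0]],
    [[0, -1, 5], [0, 0, 0]],
    [[0, -1, 5], [0, 0, 0]],
    [[0, -1, 5], [0, 0, 0]]
  ]
}}

```text
t: 2.45
tool_pos: [0.4751, -0.2544, 0.3524]
orientation: [-2.917, -1.167, -0.0]
force: [-0.7, 0.7, 2.9]
opening: 0.0006
gripper_force: 1.1
```

```bash
python3 -c "
from h import *
plan((-25,0,130))"
```

```text
t 2.45 tip now [-16.2   0.5 166.4] F loc [-1.03 -0.03  2.88] open 0.0006150200237725927
turn [-0. -0.  0.] | shift before turn [-0.5 -8.8 36.4] | shift after turn [-0.5 -8.8 36.4]
```

Contact at 2.9 N, as expected. Continuing down along the arc.

>>> {"method": "apply_moves", "body": {
  "series": [
    [[0, -1.5, 5], [0, 0, 0]],
    [[0, -1.5, 5], [0, 0, 0]],
    [[0, -1.5, 5], [0, 0, 0]],
    [[0, -1.5, 5], [0, 0, 0]],
    [[0, -1, 4], [0, 0, 0]],
    [[0, -1, 3], [0, 0, 0]],
    [[0, -1, 2], [0, 0, 0]],
    [[0, 0, 0], [0, 0, 0]]
  ]
}}

```text
t: 3.12
tool_pos: [0.4692, -0.2483, 0.3241]
orientation: [2.916, 1.166, 0.001]
force: [1.1, -2.2, 2.6]
opening: 0.0006
gripper_force: 1.2
```

```bash
python3 -c "
from h import *
plan((-25,0,130))"
```

```text
t 3.1167 tip now [-24.5   0.5 138.1] F loc [ 2.32 -0.74  2.58] open 0.0005501357648642131
turn [ 0.002 -0.    -0.   ] | shift before turn [-0.4 -0.3  8.1] | shift after turn [-0.4 -0.2  8.1]
```

>>> {"method": "apply_moves", "body": {
  "series": [
    [[0, 0, 2], [0, 0, 0]],
    [[0, 0, 2], [0, 0, 0]],
    [[0, 0, 2], [0, 0, 0]],
    [[0, 0, 2], [0, 0, 0]],
    [[0, 0, 0], [0, 0, 0]]
  ]
}}

```text
t: 3.53
tool_pos: [0.469, -0.248, 0.3163]
orientation: [-2.917, -1.166, 0.0]
force: [-0.9, 0.4, 6.7]
opening: 0.0003
gripper_force: 3.4
```

```bash
python3 -c "
from h import *
plan((-25,0,130))"
```

```text
t 3.5333 tip now [-25.1   0.5 130.3] F loc [-0.9  -0.32  6.73] open 0.00028916123704635414
turn [-0.  0. -0.] | shift before turn [-0.5  0.1  0.3] | shift after turn [-0.5  0.1  0.3]
```

>>> {"method": "apply_moves", "body": {
  "series": [
    [[0, 0, 1], [0, 0, 0]],
    [[0, 0, 1], [0, 0, 0]],
    [[0, 0, 0], [0, 0, 0]],
    [[0, 0, 0], [0, 0, 0]]
  ]
}}

```text
t: 3.87
tool_pos: [0.469, -0.248, 0.316]
orientation: [2.917, 1.167, 0.0]
force: [-7.9, 3.7, 21.5]
opening: 0.0005
gripper_force: 10.7
```

>>> {"method": "apply_moves", "body": {
  "series": [
    [[0, 0, -10], [0, 0, 0]],
    [[0, 0, -20], [0, 0, 0]],
    [[0, 0, -20], [0, 0, 0]],
    [[0, 0, 0], [0, 0, 0]]
  ]
}}

```text
t: 4.2
tool_pos: [0.4697, -0.2484, 0.3674]
orientation: [2.914, 1.165, 0.004]
force: [0.3, -0.2, 1.6]
opening: 0.0006
gripper_force: 0.0
```

```bash
python3 - <<'E'
from h import *
plan((-106,74,150),.21)
b,d=snap('scene','s3');snap('top','t3')
v,u=np.mgrid[0:480,0:640];L=(world('scene',u,v,d)-T)@Rz*1e3
for x in (-45,-30,-20,20,40,60,80):
    k=(abs(L[...,0]-x)<4)&(L[...,1]<-30)&(L[...,1]>-85)&(L[...,2]>100)&(L[...,2]<230);print(x,k.sum(),np.median(L[...,2][k]))
cv2.imwrite('pics/c3.png',cv2.resize(b[140:340,240:480],None,fx=2.5,fy=2.5))
E
```

```text
t 4.2 tip now [-23.5   1.  181.4] F loc [0.38 0.05 1.61] open 0.0005985798919449823
turn [-0.206 -0.001 -0.   ] | shift before turn [  73.2 -120.6   35.1] | shift after turn [  73.2 -125.2    9.6]
-45 94 131.14494128370777
-30 101 130.96050343500505
-20 94 131.00214974609787
20 102 135.85395483356928
40 107 135.79900865956114
60 109 135.57474607522744
80 94 134.2086374169346
```

View pics/c3.png

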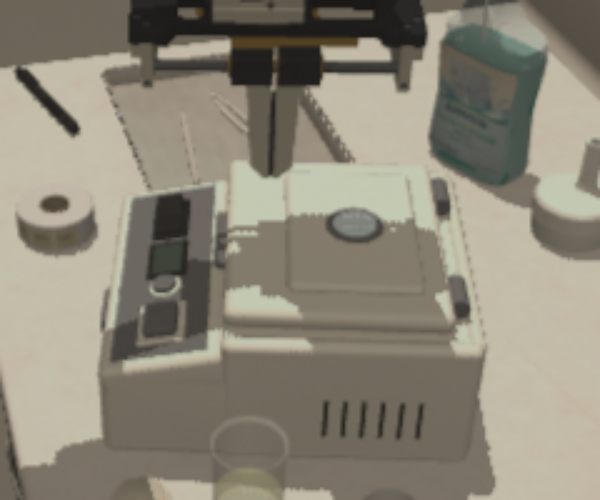

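The lid lies flat at 131 mm and stays shut with the fingers clear. The panel is in full view, with the rocker at crop (172,213) and the spin key at (162,318). Cross-checking those positions while moving to the rocker.

>>> {"method": "apply_moves", "body": {
  "series": [
    [[0, 0, 0], [-0.103, 0, 0]],
    [[0, 0, 0], [-0.103, 0, 0]],
    [[15, -25, 0], [0, 0, 0]],
    [[15, -25, 0], [0, 0, 0]],
    [[15, -25, 0], [0, 0, 0]],
    [[14, -25, 0], [0, 0, 0]],
    [[14, -25, 5], [0, 0, 0]],
    [[0, 0, 4], [0, 0, 0]],
    [[0, 0, 0], [0, 0, 0]],
    [[0, 0, 0], [0, 0, 0]]
  ]
}}

```text
t: 5.13
tool_pos: [0.4386, -0.1105, 0.3282]
orientation: [2.738, 1.096, 0.111]
force: [0.8, -0.4, -0.2]
opening: 0.0006
gripper_force: 0.0
```

```bash
python3 - <<'E'
from h import *
plan((-97.5,74,106),.21)
print('spin',((ray('scene',304.6,267,.104)-T)@Rz*1e3).round(1),'timer',((ray('scene',240+165/2.5,140+283/2.5,.101)-T)@Rz*1e3).round(1))
d=np.load('pics/s3.npy');v,u=np.mgrid[0:480,0:640];L=(world('scene',u,v,d)-T)@Rz*1e3
b=cv2.imread('pics/s3.png')
# height over panel of rocker, along y
H=(L[...,2]-94)*np.cos(.21)-(L[...,0]+95)*np.sin(.21)
for y in range(30,90,5):
    k=(abs(L[...,1]-y)<2.5)&(abs(L[...,0]+97)<7)&(H<30)&(H>-10);print(y,k.sum(),np.median(H[k]).round(1),end='; ')
m=(b.max(2)<40)&(H>-5)&(H<25)&(abs(L[...,0]+95)<30)&(L[...,1]>20)&(L[...,1]<100)
P=L[m];print('dark',np.percentile(P,[2,98],axis=0).round(1))
k=(abs(L[...,1]+66)<12)&(abs(L[...,0]+97)<8);print('key H',np.median(H[k]))
E
```

```text
t 5.1333 tip now [-107.9   73.   146.1] F loc [ 0.83  0.29 -0.24] open 0.0005651679380727402
turn [-0.006  0.001  0.001] | shift before turn [ 0.8  1.  41.3] | shift after turn [ 0.8  0.8 41.4]
spin [-95.8 -71.  104. ] timer [-95.6 -28.9 101. ]
30 10 2.9; 35 22 4.1; 40 18 7.8; 45 8 7.9; 50 12 7.5; 55 14 7.7; 60 15 9.2; 65 15 10.3; 70 17 12.7; 75 7 13.1; 80 0 nan; 85 0 nan; dark [[-104.    33.3   96.4]
 [ -86.5   73.6  102.7]]
key H 10.706919243872758
  return _methods._mean(a, axis=axis, dtype=dtype,
  ret = ret.dtype.type(ret / rcount)
```

Both views agree within about 4 mm, so I'll aim at y ≈ 72. Pressing the rocker wing.

>>> {"method": "apply_moves", "body": {
  "series": [
    [[-1, 1, 15], [0, 0, 0]],
    [[0, 0, 12], [0, 0, 0]],
    [[0, 0, 7], [0, 0, 0]],
    [[0, 0, 4], [0, 0, 0]],
    [[0, 0, 2], [0, 0, 0]],
    [[0, 0, 0], [0, 0, 0]],
    [[0, 0, 0], [0, 0, 0]]
  ]
}}

```text
t: 5.72
tool_pos: [0.4446, -0.118, 0.2909]
orientation: [2.737, 1.094, 0.114]
force: [0.1, 0.0, 0.0]
opening: 0.0007
gripper_force: 0.0
```

```bash
python3 -c "
from h import *
plan((-96.5,72,100),.21)"
```

```text
t 5.7167 tip now [-97.9  72.5 108.9] F loc [0.07 0.08 0.03] open 0.00070906525621371
turn [-0.003 -0.    -0.   ] | shift before turn [-0.5 -1.1  9. ] | shift after turn [-0.5 -1.1  9. ]
```

>>> {"method": "apply_moves", "body": {
  "series": [
    [[0, 0, 2], [0, 0, 0]],
    [[0, 0, 2], [0, 0, 0]],
    [[0, 0, 2], [0, 0, 0]],
    [[0, 0, 1.5], [0, 0, 0]],
    [[0, 0, 0], [0, 0, 0]]
  ]
}}

```text
t: 6.13
tool_pos: [0.4456, -0.1188, 0.2839]
orientation: [2.737, 1.095, 0.114]
force: [-4.2, 2.7, 8.8]
opening: 0.0005
gripper_force: 4.8
```

>>> {"method": "apply_moves", "body": {
  "series": [
    [[0, 0, 1], [0, 0, 0]],
    [[0, 0, 0], [0, 0, 0]],
    [[0, 0, 0], [0, 0, 0]]
  ]
}}

```text
t: 6.38
tool_pos: [0.4457, -0.1188, 0.2838]
orientation: [2.737, 1.095, 0.113]
force: [-11.7, 6.8, 18.7]
opening: 0.0009
gripper_force: 10.4
```

Hard stop reached after about 6 mm of wing travel. Lifting, moving over to the spin key, and checking.

>>> {"method": "apply_moves", "body": {
  "series": [
    [[0, 0, -10], [0, 0, 0]],
    [[0, 0, -20], [0, 0, 0]],
    [[0, 0, -15], [0, 0, 0]],
    [[-25, 0, 0], [0, 0, 0]],
    [[-30, 0, 0], [0, 0, 0]],
    [[-30, 0, 0], [0, 0, 0]],
    [[-30, 0, 0], [0, 0, 0]],
    [[-25, 0, 0], [0, 0, 0]],
    [[0, 0, 0], [0, 0, 0]],
    [[0, 0, 0], [0, 0, 0]]
  ]
}}

```text
t: 7.22
tool_pos: [0.3371, -0.2096, 0.3262]
orientation: [2.739, 1.09, 0.113]
force: [-0.2, -0.3, 0.5]
opening: 0.0004
gripper_force: 0.0
```

```bash
python3 - <<'E'
from h import *
plan((-97,-68,104),.21)
b,d=snap('scene','s4')
v,u=np.mgrid[0:480,0:640];L=(world('scene',u,v,d)-T)@Rz*1e3
H=(L[...,2]-94)*np.cos(.21)-(L[...,0]+95)*np.sin(.21)
for y in range(30,90,5):
    k=(abs(L[...,1]-y)<2.5)&(abs(L[...,0]+97)<7)&(H<30)&(H>-10)
    if k.any(): print(y,k.sum(),np.median(H[k]).round(1),end='; ')
k=(L[...,0]>-40)&(L[...,0]<-15)&(L[...,1]<70)&(L[...,1]>-80)&(L[...,2]>100)&(L[...,2]<160);print('lid',np.median(L[...,2][k]))
cv2.imwrite('pics/c4.png',cv2.resize(b[180:330,250:430],None,fx=4,fy=4))
E
```

```text
t 7.2167 tip now [-105.7  -68.6  144.2] F loc [ 0.01 -0.36  0.5 ] open 0.0004357321854010832
turn [-0.004  0.001 -0.003] | shift before turn [ 0.5 -0.3 41.1] | shift after turn [ 0.5 -0.5 41.1]
30 6 2.6; 35 23 4.9; 40 26 11.0; 45 4 12.9; 50 5 11.1; 55 7 9.4; 60 9 7.7; 65 8 7.5; 70 13 7.6; 75 9 7.5; 85 3 3.7; lid 130.98561874561466
```

View pics/c4.png

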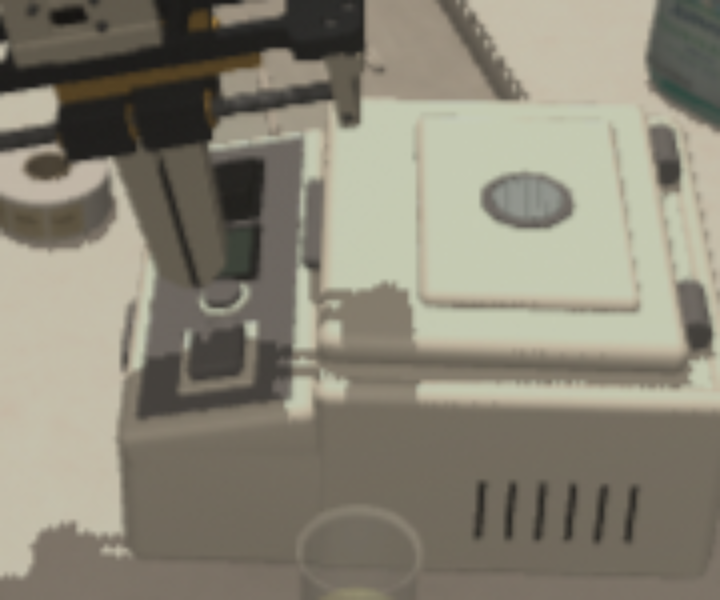

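The rocker has flipped: its left wing is level and its right wing is up. The lid is still at 131 mm. The fingertips hang above the spin key (crop (220,350)), clear of the timer key. Pressing down.

>>> {"method": "apply_moves", "body": {
  "series": [
    [[0, 0, 15], [0, 0, 0]],
    [[0, 0, 12], [0, 0, 0]],
    [[0, 0, 6], [0, 0, 0]],
    [[0, 0, 4], [0, 0, 0]],
    [[0, 0, 2], [0, 0, 0]],
    [[0, 0, 2], [0, 0, 0]],
    [[0, 0, 0], [0, 0, 0]],
    [[0, 0, 0], [0, 0, 0]]
  ]
}}

```text
t: 7.93
tool_pos: [0.3439, -0.2148, 0.2866]
orientation: [2.737, 1.095, 0.114]
force: [-0.0, 1.2, 2.1]
opening: 0.0008
gripper_force: 1.2
```

```bash
python3 -c "
from h import *
plan((-96.2,-68,100),.21)"
```

```text
t 7.9333 tip now [-97.2 -67.2 104.5] F loc [-0.89  0.79  2.12] open 0.0008031163495447996
turn [-0.004 -0.     0.   ] | shift before turn [-0.8 -0.6  4.6] | shift after turn [-0.8 -0.6  4.6]
```

>>> {"method": "apply_moves", "body": {
  "series": [
    [[0, 0, 2], [0, 0, 0]],
    [[0, 0, 1.5], [0, 0, 0]],
    [[0, 0, 1], [0, 0, 0]],
    [[0, 0, 0], [0, 0, 0]],
    [[0, 0, 0], [0, 0, 0]]
  ]
}}

```text
t: 8.35
tool_pos: [0.3446, -0.2157, 0.2831]
orientation: [2.737, 1.094, 0.114]
force: [-7.8, 8.4, 16.1]
opening: 0.0004
gripper_force: 9.0
```

>>> {"method": "apply_moves", "body": {
  "series": [
    [[0, 0, 1], [0, 0, 0]],
    [[0, 0, 0], [0, 0, 0]],
    [[0, 0, 0], [0, 0, 0]]
  ]
}}

```text
t: 8.6
tool_pos: [0.3447, -0.2158, 0.283]
orientation: [2.737, 1.094, 0.114]
force: [-12.2, 13.8, 26.7]
opening: 0.0006
gripper_force: 14.8
```

```bash
python3 -c "
from h import *
plan((-96.2,-68,100),.21)"
```

```text
t 8.6 tip now [-96.  -67.2 100.9] F loc [-18.35   0.68  26.74] open 0.0005623110996942904
turn [-0.003 -0.    -0.   ] | shift before turn [-0.7 -1.   0.9] | shift after turn [-0.7 -1.   0.8]
```

```bash
python3 - <<'E'
from h import *
b,d=snap('scene','s5')
v,u=np.mgrid[0:480,0:640];L=(world('scene',u,v,d)-T)@Rz*1e3
k=(L[...,0]>-40)&(L[...,0]<-15)&(L[...,1]<70)&(L[...,1]>-80)&(L[...,2]>100)&(L[...,2]<160);print('lid',np.median(L[...,2][k]))
plan((0,0,0))
cv2.imwrite('pics/c5.png',cv2.resize(b[180:380,240:440],None,fx=3,fy=3))
E
```

```text
lid 130.94929456565
t 8.65 tip now [-96.  -67.2 100.9] F loc [-18.96  -0.03  26.61] open 0.0006478151872267378
turn [ 0.207 -0.     0.   ] | shift before turn [ 67.3 111.4 122.4] | shift after turn [ 67.3 134.1  97. ]
```

View pics/c5.png

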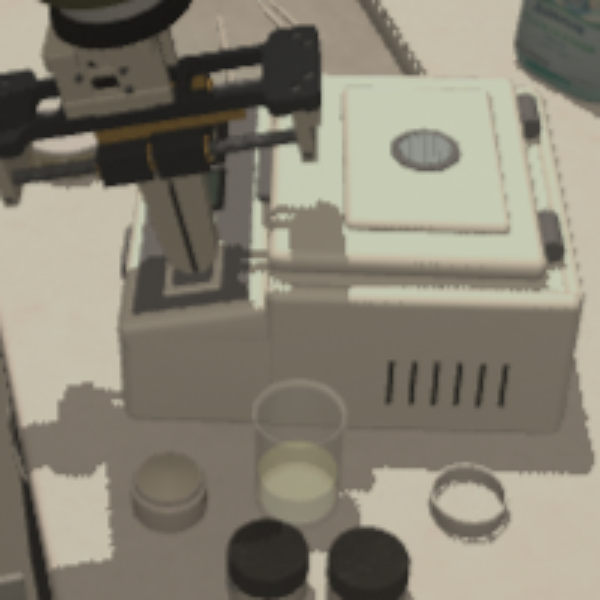

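The fingertips are on the spin key at crop (195,275), with the key down in its frame. The lid is shut and the jars and beaker have not moved, so I'm handing in.

```bash
python3 -c "
from plant import robot
print(robot.close_job())"
```

```text
the job is handed in; nothing more can be done
None
```

The lid is latched shut, the rocker is switched on, and the job was handed in at about 8.7 s with the short-spin key held fully in (about 27 N); the timer key and the loose items were not touched.

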